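# Set two tiles on the sloped display board, under the lip of its cleat

### The job

Set both restored tiles on the sloped board to be looked over: the red-brown tile in the left bay and the blue tile in the right bay, as seen from the robot, each near the middle of its bay, lying flat with its length straight up the slope. Each must be slid down so that its lower end goes in under the metal lip and rests against the cleat, where it cannot slide or tip off. Put the tiles down gently, do not let them fall, and leave the bowl, the dropper bottle and the tape roll where they are.

Things in the scene. Friction and masses are not known exactly. Their poses are not given: they have to be found in the camera images.
- red_tile: the red-brown unglazed fired-clay tile, 120 x 50 x 16 mm with rounded edges, 0.12 to 0.26 kg, lying flat on the table at the start, its length within 30 degrees of straight away from the robot. Origin at the centre of its underside; x along the 120 mm length, y across the 50 mm width, z up out of its face
- red_tile_mid (a point): the middle of the red-brown tile's solid, 8 mm above its underside; axes as the tile's
- blue_tile: the tile with the blue glazed face and pale body, 120 x 50 x 16 mm with rounded edges, 0.12 to 0.26 kg, lying flat on the table at the start, its length within 30 degrees of straight away from the robot. Origin at the centre of its underside; x along the 120 mm length, y across the 50 mm width, z up out of its face
- blue_tile_mid (a point): the middle of the blue tile's solid, 8 mm above its underside; axes as the tile's
- board: the pale wooden board on a fixed stand, sloped 25 degrees, low edge towards the robot (turned up to 17 degrees either way). Origin on its upper face, midway along the dark wooden cleat on its low edge, at the cleat's upslope side, 35 mm above the table. x straight up the slope along the face, y left along the cleat, z square off the face. Face: x 0 to 190, y -130 to 130 mm
- lip (a point): middle of the inner (upslope) edge of the bright metal lip on the cleat, at its underside; axes as the board's. The lip runs all along the cleat and overhangs the face by 10 mm (board x 0 to 10 mm), underside 22 mm and top 26 mm off the face, so a tile lying on the face slides in under it
- left_bay (a point): on the board's face, middle of the left bay (board y = +60 mm), 60 mm up from the cleat, right under a tile's middle when it is home; axes as the board's. A short dark rib (board x 0 to 40, y -3 to 3 mm, 12 mm high) parts the bays
- right_bay (a point): the same for the right bay (board y = -60 mm)
- plaster_bowl: bystander: green plaster bowl, 105 x 110 mm and 55 mm high, loose, on the table to the left; origin at the centre of its underside, z up
- dropper_bottle: bystander: small brown dropper bottle, 32 mm across and 107 mm high, loose, standing behind to the right of the board; origin at the centre of its underside, z up
- tape_roll: bystander: roll of white paper tape, 66 mm across and 19 mm high, loose, lying to the right, behind the tiles; origin at the centre of its underside, z up
Mind the look-alikes: they are no part of the job. Several things look just like the blue_tile: the one meant starts nearest to the robot's base. There is more than one size of the red_tile; the job needs the larger.

How it is judged:
At the end, for the whole second after the job is handed in: Both tiles lie still and released, flat on the board (4 mm, 4 degrees): red-brown within 25 mm of the left bay's middle, blue of the right's; length within 7 degrees of straight up the slope; middle at most 66 mm up from the cleat (under the lip, within 6 mm of the cleat) (x of red_tile_mid in the frame of board between 0.055 and 0.066 m and y of red_tile_mid in the frame of board between 0.035 and 0.085 m and z of red_tile_mid in the frame of board between 0.004 and 0.012 m and angle between the x axis of each of red_tile, blue_tile and the x axis of board, either way round below 0.12 rad and angle between the z axis of each of red_tile, blue_tile and the z axis of board, either way round below 0.07 rad and linear speed of each of red_tile, blue_tile below 0.01 m/s and contact force between each of red_tile, blue_tile and the arm below 0.1 N and contact force between each of red_tile, blue_tile and the fingers below 0.1 N and x of blue_tile_mid in the frame of board between 0.055 and 0.066 m and y of blue_tile_mid in the frame of board between -0.085 and -0.035 m and z of blue_tile_mid in the frame of board between 0.004 and 0.012 m); the robot touches nothing.
It fails at once if the plaster bowl is shifted more than 3 cm or knocked over (distance of plaster_bowl from where it was at the start of the episode above 0.03 m or angle between plaster_bowl's own z axis and vertical above 0.5 rad).
It fails at once if the dropper bottle is shifted more than 3 cm or knocked over (distance of dropper_bottle from where it was at the start of the episode above 0.03 m or angle between dropper_bottle's own z axis and vertical above 0.5 rad).
It fails at once if the tape roll is shifted more than 3 cm or knocked over (distance of tape_roll from where it was at the start of the episode above 0.03 m or angle between tape_roll's own z axis and vertical above 0.5 rad).
It fails at once if the red-brown tile is let fall (more than about 1.5 cm through the air, out of the fingers) (contact force between red_tile and the fingers below 0.05 N and linear speed of red_tile above 0.55 m/s).
It fails at once if the blue tile is let fall (more than about 1.5 cm through the air, out of the fingers) (contact force between blue_tile and the fingers below 0.05 N and linear speed of blue_tile above 0.55 m/s).
It also fails if it takes over 64 s, if anything falls off the work surface, if the arm or the gripper's body presses on something with over 40 N, if the wrist force passes 120 N, or if a joint passes its speed limit or range.

### The arm

A 6-joint arm with a two-finger parallel gripper is mounted at the origin on a cart in front of the work surface, level with it; the furniture and walls round the work are solid. World frame = base frame: x ahead of the robot, y to its left, z up, the work surface at z = 0. Lengths are in m, angles in rad, forces in N, time in s.
With the tool pointing down it reaches from about 0.35 to 0.875 m from the base axis. Payload 4.2 kg.
Tool frame: the origin (TCP) lies on the mounting face of the last link; the fingertips stand 182 mm ahead of it and the grasp point (between the pads) lies 164 mm ahead of it; y points along the fingers, x is the direction in which the jaws open and shut, and the axes are right-handed (so a half turn about y gives the same grasp; the last joint's range is limited). The gripper opens to 87 mm and grips with 3 to 60 N. Pads are 19 mm wide; open, the fingers measure 117 mm over their backs; the gripper's body (75 mm by 190 mm) begins 51 mm behind the grasp point.
Start: joints at [1.458, 0.385, 0.008, 0, -1.194, -0.259], TCP at [0.227, 0.582, 0.405] pointing down, gripper open.
Joint ranges: [-3.14, 3.14], [-1.21, 2.06], [-1.07, 1.41], [-3.16, 2.05], [-2.99, -0.16], [-3.1, 3.1]. Speed limits (rad/s): [2.79, 2.79, 3.14, 3.14, 3.14, 3.14].

### API

Orientations are given as a rotation vector (axis times angle).
In Python, from rig import r, kin, sensors, eyes gives the robot as it stands. Calls block until the motion is done:
- r.move_to(position, orientation): joint-space move of the TCP to a pose.
- r.movel(position, attitude=None, rate=0.15, guard=None): straight line of the TCP; attitude=None keeps the orientation; rate is the mean speed in m/s. With guard (N) it stops when the force on the tool has changed by that much, and returns True; else False.
- r.goto_joints(angles): joint-space move.
- r.gripper_open() and r.close_gripper(squeeze=None): open the fingers fully, or close them until they stop; squeeze is the grip in N (None keeps the last).
- r.hold(seconds).
- kin.ik(position, orientation): joint angles nearest the present ones, or None.
- sensors.get_obs(): the state.
- eyes.camera(name): name is "side" or "top"; returns the picture (384x512x3 uint8, blue, green, red); there is no depth.
- eyes.get_calibration(name): a dict with "intrinsics" (3x3 intrinsics, pixels), "xyz" and "orientation" of the camera in the world. Camera axes: x right, y down, z forward; pixel columns grow to the right and rows downward; lengths in m; the calibration is good to about 2 mm. A picture is of the moment at which its call begins. get_calibration takes no time and is no camera call.
A pose or a line that the arm cannot do raises r.MotionError and nothing moves.
- r.finish_job(): hands the job in, once; it reports no verdict.
The state is a dict: "time": time; "joint_positions": joint angles; "joint_velocities": joint speeds; "effort": joint torques, N m; "tcp_pos": TCP position; "orientation": TCP orientation; "force": force on the tool from outside, world axes, zero at the start; "ft_torque": the same for the moment, N m; "opening": finger opening in m.
Only numpy, scipy, OpenCV 4.12 (cv2) and the standard library are available. Lean on these libraries where they do the work, as an engineer would, in place of code of your own. Each camera call takes 0.05 s, during which the arm holds its last target. There are 200 camera calls.

## Working session

There is one attempt and no reset: what is moved stays moved. The work goes in short steps, each a Python script; the robot and the scene stay as the last script left them, time stands still between calls to the robot, and variables do not carry over. Pictures are saved under pics/ and viewed, about 8 in all and at most 12, crops included, and the job is handed in when it is done.

```bash
mkdir -p pics; ls; python3 - <<'E'
from rig import r,kin,sensors,eyes
import cv2,numpy as np
for n in("top","side"):
    cv2.imwrite(f"pics/{n}0.png",eyes.camera(n)); c=eyes.get_calibration(n); print(n,c)
print(sensors.get_obs())
E
```

```text
pics
top {'intrinsics': array([[396.91136559,   0.        , 254.29348166],
       [  0.        , 396.91136559, 195.73408341],
       [  0.        ,   0.        ,   1.        ]]), 'xyz': array([ 0.28793987, -0.08077188,  1.48736981]), 'orientation': array([-2.11136517,  2.10090438, -0.1846411 ])}
side {'intrinsics': array([[362.49078303,   0.        , 261.0216933 ],
       [  0.        , 362.49078303, 193.33544366],
       [  0.        ,   0.        ,   1.        ]]), 'xyz': array([ 0.12009873, -1.05121526,  0.75215777]), 'orientation': array([-2.0780339 ,  0.46233539, -0.24028741])}
{'time': 0.1, 'joint_positions': array([ 1.45759088e+00,  3.85442426e-01,  6.74875843e-03, -4.23596530e-04,
       -1.19400016e+00, -2.58624461e-01]), 'joint_velocities': array([-0.00104616, -0.0027128 ,  0.00278241,  0.00096103,  0.00148556,
        0.00138565]), 'effort': array([-4.98735026e-04, -3.91688347e+01,  1.87936538e+01,  4.23192590e+00,
        1.34864115e-02, -6.89171361e-05]), 'tcp_pos': array([0.22696303, 0.58212647, 0.40378744]), 'orientation': array([-1.01129975,  1.47703124, -1.47914043]), 'force': array([ 0.52770842,  0.49183559, -0.62742517]), 'ft_torque': array([ 0.04577958,  0.01088879, -0.03597707]), 'opening': 0.0869049056606862}
```

View pics/top0.png

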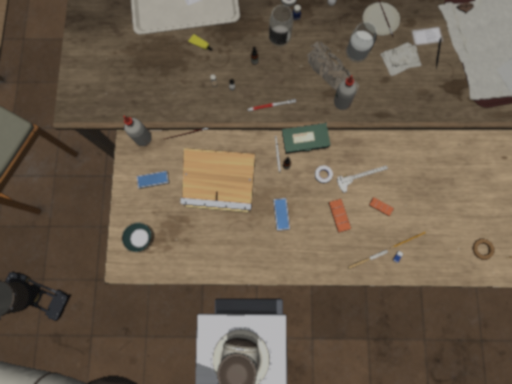

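View pics/side0.png

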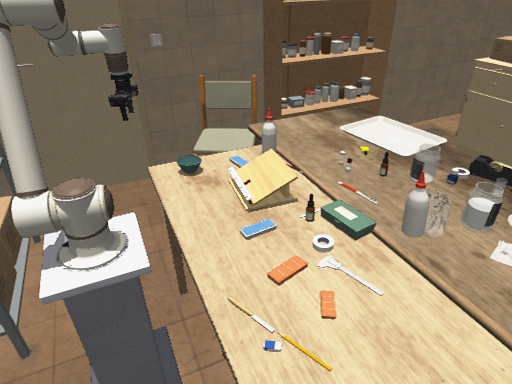

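```bash
cat > h.py <<'E'
from rig import r,kin,sensors,eyes
import cv2,numpy as np
from scipy.spatial.transform import Rotation as R
from scipy.optimize import least_squares
def cal(n):
    c=eyes.get_calibration(n); return c["intrinsics"],c["xyz"],R.from_rotvec(c["orientation"]).as_matrix()
def proj(n,P):
    K,t,M=cal(n); q=(np.atleast_2d(P)-t)@M@K.T; return q[:,:2]/q[:,2:]
def ray(n,uv,z):
    K,t,M=cal(n); d=np.c_[np.atleast_2d(uv),np.ones(len(np.atleast_2d(uv)))]@np.linalg.inv(K).T@M.T
    return t+d*((z-t[2])/d[:,2])[:,None]
def board(x,y,yaw):
    B=(R.from_euler('z',yaw)*R.from_euler('y',-25,degrees=True)).as_matrix()
    return B,np.array([x,y,.035])
def mask(img,col):
    h=cv2.cvtColor(img,cv2.COLOR_BGR2HSV)
    if col=='blue': m=cv2.inRange(h,(95,90,70),(120,255,255))
    else: m=cv2.inRange(h,(0,130,90),(12,255,255))
    return m
E
python3 - <<'E'
from h import *
for n in("top","side"):
    im=cv2.imread(f"pics/{n}0.png")
    for c in("blue","red"):
        cs,_=cv2.findContours(mask(im,c),cv2.RETR_EXTERNAL,cv2.CHAIN_APPROX_NONE)
        for k in cs:
            if cv2.contourArea(k)<80: continue
            p=ray(n,k[:,0,:],.014)[:,:2]
            (cx,cy),wh,a=cv2.minAreaRect((p*1000).astype(np.float32)); print(n,c,np.mean(k[:,0,:],0).round(),round(cx),round(cy),np.round(wh),round(a,1))
# board init from top corners
uv=np.array([[184,149],[255,153]]); 
obj=np.array([[.19,.13,0],[.19,-.13,0],[0,.13,.026],[0,-.13,.026]])
top=np.array([[184,149],[255,153],[181,203],[250,209.]])
def f(p):
    B,o=board(*p); return (proj("top",obj@B.T+o)-top).ravel()
s=least_squares(f,[.4,.1,0]);print(s.x,s.fun.round(1))
B,o=board(*s.x)
for n,(x,y,w,h),k in(("top",(165,135,190,110),4),("side",(220,140,100,80),7)):
    im=cv2.resize(cv2.imread(f"pics/{n}0.png")[y:y+h,x:x+w],None,fx=k,fy=k,interpolation=cv2.INTER_CUBIC)
    for L in([[0,.13,0],[.19,.13,0],[.19,-.13,0],[0,-.13,0]],[[0,.13,.026],[.01,.13,.026],[.01,-.13,.026],[0,-.13,.026]],[[0,.003,.012],[.04,.003,.012],[.04,-.003,.012],[0,-.003,.012]]):
        q=(proj(n,np.array(L)@B.T+o)-[x,y]+.5)*k; cv2.polylines(im,[q.astype(int)],True,(0,0,255),1)
    cv2.imwrite(f"pics/{n}1.png",im)
E
```

```text
top blue [281. 214.] 517 -146 [105.  36.] 6.6
top blue [152. 179.] 650 349 [ 35. 104.] 10.7
top red [339. 215.] 512 -362 [116.  48.] 16.2
top red [381. 206.] 546 -519 [83. 32.] 60.3
side blue [258. 227.] 515 -141 [109.  38.] 6.3
side red [326. 305.] 540 -525 [89. 36.] 60.4
side red [287. 270.] 507 -366 [124.  56.] 16.0
[ 0.5525397   0.09502375 -0.07677532] [-0.5  0.6 -0.1  1.9 -0.4 -1.   1.  -1.5]
```

```bash
python3 -c "
import cv2,numpy as np
a=cv2.imread('pics/top1.png');b=cv2.imread('pics/side1.png');a=a[:440,:480]
a=cv2.resize(a,(436,400));b=cv2.resize(b,(360,288))
c=np.zeros((400,796,3),np.uint8);c[:,:436]=a;c[:288,436:]=b;cv2.imwrite('pics/c1.png',c)"
```

```text
(no output)
```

View pics/top1.png

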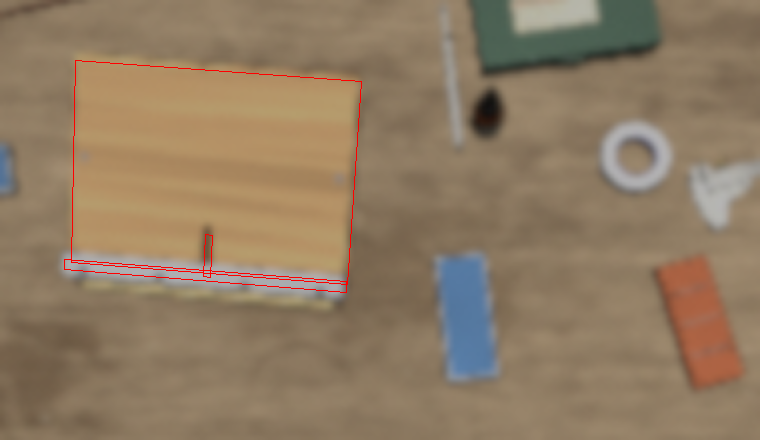

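View pics/side1.png

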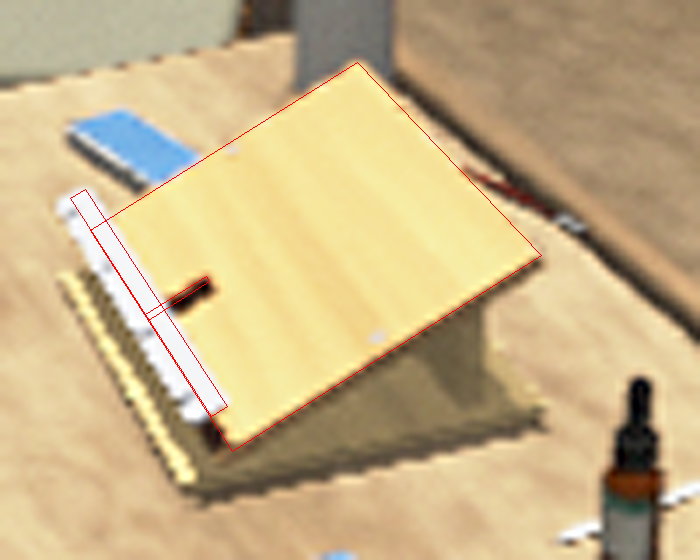

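```bash
cat >> h.py <<'E'
BP=(.555,.094,-.077)
def att(xd,yd):
    yd=yd/np.linalg.norm(yd); xd=xd-yd*(xd@yd); xd/=np.linalg.norm(xd)
    return np.c_[xd,yd,np.cross(xd,yd)]
def best(p,xd,yd):
    """orientation (jaw sign) with the smaller joint motion"""
    q0=sensors.get_obs()["joint_positions"]; c=[]
    for s in(1,-1):
        o=R.from_matrix(att(s*xd,yd)).as_rotvec(); q=kin.ik(p,o)
        if q is not None: c.append((np.abs(np.array(q)-q0).max(),o,np.round(q,2)))
    c.sort(key=lambda t:t[0]); print("ik",[(round(t[0],2),t[2].tolist()) for t in c]); return c[0][1]
def st(m=""):
    o=sensors.get_obs(); print(m,"t",round(o["time"],2),"tcp",o["tcp_pos"].round(4),"F",o["force"].round(1),"open",round(o["opening"],4)); return o
def pick(x,y,deg):
    a=np.radians(deg); p=np.array([x,y,.27])
    o=best(p,np.array([-np.sin(a),np.cos(a),0]),np.array([0,0,-1.]))
    r.move_to(p,o); st("above")
    print("guard",r.movel([x,y,.185],rate=.12,guard=12)); st("down")
    r.close_gripper(25); st("grip")
    r.movel([x,y,.30],rate=.2); st("lift")
def bp(x,y,h):
    B,o=board(*BP); return o+B@np.array([x,y,h])
E
python3 - <<'E'
from h import *
pick(.5095,-.364,16)
B,o=board(*BP)
for s in(1,-1):
  for x,h in((.09,.30),(.09,.185),(.06,.185)):
    for y in(.06,-.06): print(s,x,h,y,kin.ik(bp(x,y,h),R.from_matrix(att(s*B[:,1],-B[:,2])).as_rotvec()))
cv2.imwrite("pics/s2.png",eyes.camera("side"))
E
```

```text
ik [(np.float64(1.82), [-0.36, 0.51, -0.16, 0.0, -0.91, -0.93]), (np.float64(2.47), [-0.36, 0.51, -0.16, 0.0, -0.91, 2.21])]
above t 3.58 tcp [ 0.51   -0.3634  0.2701] F [ 0.6  0.7 -0.5] open 0.0872
guard False
down t 4.43 tcp [ 0.5099 -0.3641  0.1855] F [0.1 0.  0. ] open 0.087
grip t 5.15 tcp [ 0.5095 -0.364   0.1851] F [0.1 0.4 0.5] open 0.0496
lift t 5.88 tcp [ 0.5088 -0.3636  0.2985] F [-0.3 -0.2 -3.1] open 0.0497
1 0.09 0.3 0.06 [ 0.59841659  0.21890261 -0.6355096   0.65165853 -0.45077155 -2.80048745]
1 0.09 0.3 -0.06 [ 0.39771879  0.16338603 -0.68028466  0.54087312 -0.3845898  -2.5146899 ]
1 0.09 0.185 0.06 None
1 0.09 0.185 -0.06 None
1 0.06 0.185 0.06 None
1 0.06 0.185 -0.06 None
-1 0.09 0.3 0.06 [ 0.59841659  0.21890261 -0.6355096   0.65165853 -0.45077155  0.3411052 ]
-1 0.09 0.3 -0.06 [ 0.39771879  0.16338603 -0.68028466  0.54087312 -0.3845898   0.62690275]
-1 0.09 0.185 0.06 None
-1 0.09 0.185 -0.06 None
-1 0.06 0.185 0.06 None
-1 0.06 0.185 -0.06 None
```

```bash
python3 - <<'E'
from h import *
B,o=board(*BP)
def tool(M,phi): # approach dir tilted by phi toward vertical when M=board
    return -np.sin(phi)*M[:,0]-np.cos(phi)*M[:,2]
def fmt(q): return None if q is None else np.round(q,2).tolist()
for d in(0,5,10,15,20,25):
    ph=np.radians(d); print(d)
    yd=tool(B,ph)
    for x,h in((.09,.08),(.09,0),(.06,0)):
      for y in(.06,-.06):
        p=bp(x,y,.006+h)-yd*.18
        print("  board",x,y,h,fmt(kin.ik(p,R.from_matrix(att(-B[:,1],yd)).as_rotvec())))
    for x,y,a in((.5095,-.364,16),(.516,-.1435,6.5)):
        M=R.from_euler('z',a,degrees=True).as_matrix(); yt=tool(M,ph); p=np.array([x,y,.006])-yt*.18
        print("  table",fmt(kin.ik(p,R.from_matrix(att(-M[:,1],yt)).as_rotvec())),fmt(kin.ik(p,R.from_matrix(att(M[:,1],yt)).as_rotvec())))
E
```

```text
0
  board 0.09 0.06 0.08 [0.55, 0.27, -0.68, 0.79, -0.36, 0.24]
  board 0.09 -0.06 0.08 [0.35, 0.22, -0.73, 0.69, -0.28, 0.5]
  board 0.09 0.06 0 None
  board 0.09 -0.06 0 None
  board 0.06 0.06 0 None
  board 0.06 -0.06 0 None
  table [-0.36, 0.61, -0.23, 0.0, -0.73, 2.21] [-0.36, 0.61, -0.23, 0.0, -0.73, -0.93]
  table [0.03, 0.5, -0.46, 0.0, -0.61, 1.65] [0.03, 0.5, -0.46, 0.0, -0.61, -1.49]
5
  board 0.09 0.06 0.08 [0.58, 0.3, -0.52, 0.45, -0.51, 0.54]
  board 0.09 -0.06 0.08 [0.39, 0.25, -0.57, 0.35, -0.46, 0.81]
  board 0.09 0.06 0 [0.51, 0.44, -0.58, 0.65, -0.32, 0.39]
  board 0.09 -0.06 0 [0.33, 0.4, -0.63, 0.56, -0.26, 0.65]
  board 0.06 0.06 0 [0.49, 0.41, -0.71, 0.9, -0.24, 0.15]
  board 0.06 -0.06 0 None
  table [-0.34, 0.63, -0.21, 0.07, -0.8, 2.14] [-0.34, 0.63, -0.21, 0.07, -0.8, -1.0]
  table [0.04, 0.53, -0.41, 0.01, -0.72, 1.64] [0.04, 0.53, -0.41, 0.01, -0.72, -1.5]
10
  board 0.09 0.06 0.08 [0.57, 0.33, -0.4, 0.26, -0.65, 0.73]
  board 0.09 -0.06 0.08 [0.38, 0.28, -0.45, 0.2, -0.61, 0.97]
  board 0.09 0.06 0 [0.53, 0.46, -0.41, 0.32, -0.5, 0.7]
  board 0.09 -0.06 
[... 1240 characters left out ...]
able [-0.28, 0.72, -0.12, 0.21, -1.04, 1.99] [-0.28, 0.72, -0.12, 0.21, -1.04, -1.15]
  table [0.05, 0.64, -0.23, 0.03, -1.05, 1.62] [0.05, 0.64, -0.23, 0.03, -1.05, -1.52]
25
  board 0.09 0.06 0.08 [0.5, 0.44, -0.1, 0.0, -1.03, 0.99]
  board 0.09 -0.06 0.08 [0.32, 0.4, -0.17, 0.0, -1.0, 1.17]
  board 0.09 0.06 0 [0.47, 0.56, -0.09, 0.0, -0.92, 1.02]
  board 0.09 -0.06 0 [0.3, 0.52, -0.16, 0.0, -0.89, 1.19]
  board 0.06 0.06 0 [0.5, 0.54, -0.17, 0.0, -0.86, 1.0]
  board 0.06 -0.06 0 [0.32, 0.5, -0.24, 0.0, -0.83, 1.18]
  table [-0.26, 0.76, -0.09, 0.24, -1.12, 1.96] [-0.26, 0.76, -0.09, 0.24, -1.12, -1.18]
  table [0.05, 0.69, -0.17, 0.03, -1.15, 1.62] [0.05, 0.69, -0.17, 0.03, -1.15, -1.52]
```

```bash
cat >> h.py <<'E'
PH=np.radians(15); G=.18; GH=.007
def tool(M): return -np.sin(PH)*M[:,0]-np.cos(PH)*M[:,2]
def pick2(x,y,deg):
    M=R.from_euler('z',deg,degrees=True).as_matrix(); yd=tool(M); o=R.from_matrix(att(M[:,1],yd)).as_rotvec()
    p=np.array([x,y,GH])-yd*G; up=np.array([0,0,.08])
    r.move_to(p+up,o); print("guard",r.movel(p,rate=.12,guard=12)); st("down")
    r.close_gripper(30); st("grip"); r.movel(p+up*1.5,rate=.2); st("lift")
def bpose(x,y,h):
    "TCP pose holding the tile with its underside middle at board (x,y,h)"
    B,o=board(*BP); yd=tool(B)
    return bp(x,y,h+GH)-yd*G, R.from_matrix(att(B[:,1],yd)).as_rotvec()
E
python3 - <<'E'
from h import *
print(r.movel([.5095,-.364,.1855],rate=.1,guard=8)); st("set")
r.gripper_open(); r.movel([.5095,-.364,.27],rate=.25)
pick2(.5095,-.364,16)
r.move_to(*bpose(.088,.06,.10)); st("over")
im=np.hstack([eyes.camera("top")[110:260,130:330],eyes.camera("side")[90:240,190:390]])
cv2.imwrite("pics/over.png",cv2.resize(im,None,fx=2,fy=2,interpolation=cv2.INTER_CUBIC))
E
```

```text
True
set t 7.05 tcp [ 0.5092 -0.3638  0.185 ] F [-0.6  0.6  5.1] open 0.0497
guard False
down t 9.57 tcp [ 0.5545 -0.3515  0.1817] F [0.3 0.4 0.3] open 0.0873
grip t 10.29 tcp [ 0.5543 -0.3511  0.1809] F [0.  0.8 0.9] open 0.0498
lift t 11.04 tcp [ 0.5537 -0.3509  0.2993] F [ 0.3 -0.3 -2.5] open 0.0497
over t 12.93 tcp [0.5631 0.153  0.3461] F [ 0.1 -0.2 -2.2] open 0.0498
```

View pics/over.png

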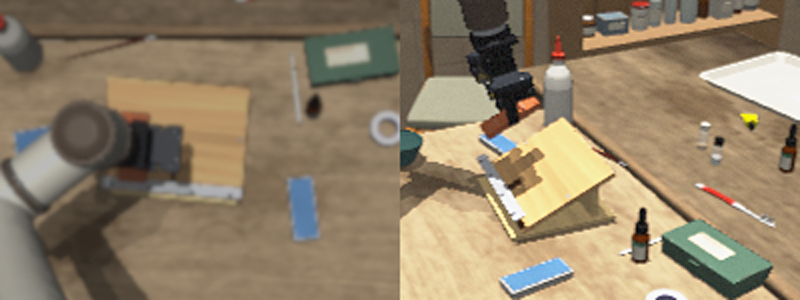

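The red tile (held at about 125-135,145 in the left half) is over the left bay and parallel to the slope. Next I lower it under guard and slide it down.

```bash
cat >> h.py <<'E'
def loc():
    "estimated tile (underside middle) in the board frame from the TCP"
    B,o=board(*BP); t=sensors.get_obs()["tcp_pos"]; return (B.T@(t+tool(B)*G-o)-[0,0,GH]).round(4)
def lower(y,x=.088):
    r.movel(bpose(x,y,.012)[0],rate=.15); r.hold(.2)
    g=r.movel(bpose(x,y,-.008)[0],rate=.03,guard=5); st(f"touch {g}"); print(loc())
def slide(y,x0,h):
    g=r.movel(bpose(.052,y,h)[0],rate=.04,guard=9); st(f"slide {g}"); print(loc())
def pic(n):
    im=np.hstack([eyes.camera("top")[130:230,165:295],eyes.camera("side")[130:230,200:330]])
    cv2.imwrite(n,cv2.resize(im,None,fx=3,fy=3,interpolation=cv2.INTER_CUBIC))
E
python3 - <<'E'
from h import *
lower(.06)
h=loc()[2]
slide(.06,.088,h)
pic("pics/slid.png")
E
```

```text
touch True t 14.46 tcp [0.6057 0.1504 0.2545] F [-1.   0.3  3.1] open 0.0495
[ 0.0881  0.0601 -0.0014]
slide True t 15.12 tcp [0.5808 0.1523 0.243 ] F [ 0.6 -0.3  2.3] open 0.0498
[ 0.0605  0.0601 -0.0013]
```

View pics/slid.png

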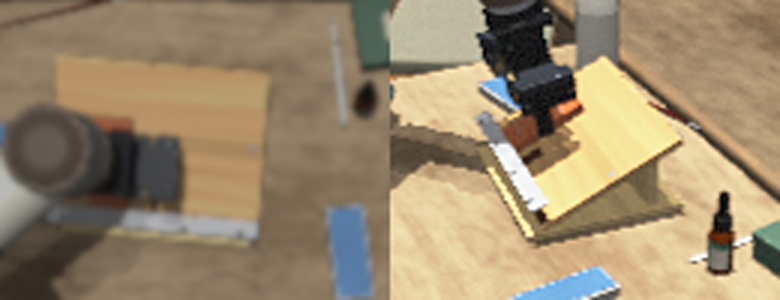

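The tile stopped at x ≈ 60 mm, which matches the cleat (hitting the lip's edge would have stopped it at 70). I'll release it, back off, and look.

```bash
cat >> h.py <<'E'
def release(y):
    r.gripper_open(); B,o=board(*BP); t=sensors.get_obs()["tcp_pos"]
    r.movel(t-tool(B)*.09,rate=.2); st("off")
E
python3 - <<'E'
from h import *
release(.06)
pick2(.516,-.1435,6.5)
pic("pics/rel.png")
im=eyes.camera("side"); cs,_=cv2.findContours(mask(im,'red')[130:230,200:330],cv2.RETR_EXTERNAL,cv2.CHAIN_APPROX_NONE)
B,o=board(*BP); K,t,M=cal("side")
for k in cs:
    if cv2.contourArea(k)<80: continue
    d=np.c_[k[:,0,:]+[200,130],np.ones(len(k))]@np.linalg.inv(K).T@M.T
    n=B[:,2]; s=((o+.014*n-t)@n)/(d@n); P=(t+d*s[:,None]-o)@B
    print(cv2.minAreaRect((P[:,:2]*1000).astype(np.float32)),P[:,0].min(),P[:,0].max())
E
```

```text
off t 16.73 tcp [0.5659 0.1535 0.3319] F [-0.3 -0.3 -1.1] open 0.087
guard False
down t 18.73 tcp [ 0.5628 -0.138   0.1815] F [ 0.3 -0.3  0.3] open 0.0872
grip t 19.45 tcp [ 0.5624 -0.1384  0.181 ] F [ 0.6 -0.5  1.6] open 0.0497
lift t 20.2 tcp [ 0.5616 -0.1381  0.2995] F [-0.4  0.7 -2.9] open 0.0496
```

View pics/rel.png

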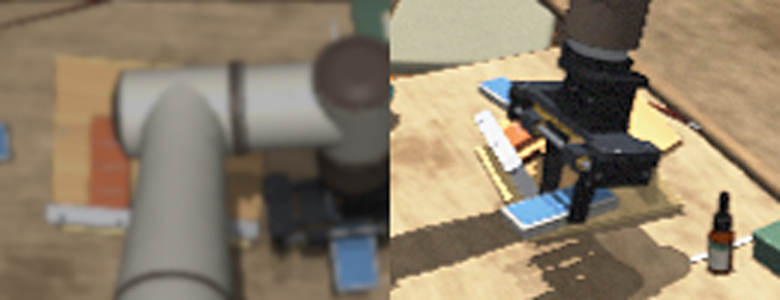

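The red tile sits in the left bay with its lower end under the lip, at about (110,165), and the blue tile is gripped. Now the blue one.

```bash
python3 - <<'E'
from h import *
r.move_to(*bpose(.088,-.06,.10)); st("over")
lower(-.06); slide(-.06,.088,loc()[2])
release(-.06)
t=sensors.get_obs()["tcp_pos"]; r.movel(t+[0,0,.05],rate=.25); q=sensors.get_obs()["joint_positions"].copy(); q[0]-=1.0; r.goto_joints(q); st("clear")
pic("pics/end.png")
E
```

```text
over t 21.13 tcp [0.5534 0.0337 0.3456] F [ 1.1  0.4 -2.4] open 0.0496
touch True t 22.55 tcp [0.5963 0.0308 0.255 ] F [-0.2  0.   3.4] open 0.05
[ 0.0881 -0.0599 -0.001 ]
slide True t 23.19 tcp [0.5728 0.0326 0.2441] F [ 0.7 -0.7  1.5] open 0.0495
[ 0.0622 -0.0599 -0.0009]
off t 24.69 tcp [0.5581 0.0339 0.3331] F [-0.2  0.2 -0.6] open 0.0869
clear t 27.07 tcp [ 0.3307 -0.451   0.3823] F [1.2 0.6 0.2] open 0.0872
```

View pics/end.png

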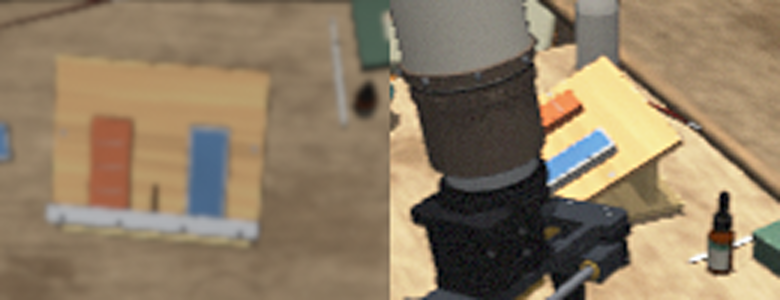

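```bash
python3 - <<'E'
from h import *
r.goto_joints([1.458,.385,.008,0,-1.194,-.259]); st()
B,o=board(*BP); H=np.array([[0,0],[.2,0],[.2,.2],[0,.2]])
vis=[]
for n in("top","side"):
    im=eyes.camera(n)
    # rectify the plane of the tile tops: 1 px = 0.5 mm, up = upslope, left = board +y
    g=np.array([[x,y,.016] for x,y in((.2,.14),(.2,-.14),(-.02,-.14),(-.02,.14))])
    S=proj(n,g@B.T+o).astype(np.float32); D=np.float32([[0,0],[560,0],[560,440],[0,440]])
    w=cv2.warpPerspective(im,cv2.getPerspectiveTransform(S,D),(560,440),flags=cv2.INTER_CUBIC)
    for c in("red","blue"):
        cs,_=cv2.findContours(mask(w,c),cv2.RETR_EXTERNAL,cv2.CHAIN_APPROX_NONE)
        for k in cs:
            if cv2.contourArea(k)<3000: continue
            (cx,cy),wh,a=cv2.minAreaRect(k); x,y,ww,hh=cv2.boundingRect(k)
            print(n,c,"y",round(140-cx/2),"wh",np.round(np.array(wh)/2),"ang",round(a,1),"x",round((400-y-hh)/2),round((400-y)/2))
    vis.append(cv2.resize(w,(390,306)))
cv2.imwrite("pics/fin.png",np.hstack(vis))
E
```

```text
t 30.88 tcp [0.2274 0.5822 0.4046] F [ 0.8 -0.1  0.3] open 0.0867
top red y 59 wh [ 51. 109.] ang 0.7 x 16 126
top blue y -60 wh [100.  35.] ang 90.0 x 14 115
side red y 49 wh [106.  66.] ang 90.0 x 12 118
side blue y -57 wh [104.  39.] ang 90.0 x 10 114
```

View pics/fin.png

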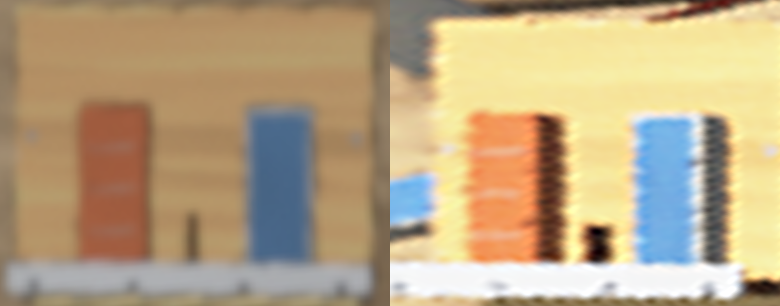

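Both tiles lie straight in their bays at y = +59 and -60. Their upper ends read about 118-126 mm, so I'll confirm with a light guarded push on each upper end.

```bash
python3 - <<'E'
from h import *
B,o=board(*BP); yd=tool(B); ori=R.from_matrix(att(B[:,1],yd)).as_rotvec()
P=lambda x,y,h: bp(x,y,h)-yd*.182
r.close_gripper(10)
for y in(.06,-.06):
    r.move_to(P(.155,y,.08),ori); r.movel(P(.155,y,.007),rate=.15,guard=8); r.hold(.2)
    g=r.movel(P(.122,y,.007),rate=.03,guard=7)
    t=sensors.get_obs()["tcp_pos"]; print(g,"tip",(B.T@(t+yd*.182-o)).round(4))
    r.movel(P(.15,y,.01),rate=.1); r.movel(P(.155,y,.09),rate=.25); st()
r.goto_joints([1.458,.385,.008,0,-1.194,-.259]); st()
im=eyes.camera("side")[110:250,180:340]; cv2.imwrite("pics/last.png",cv2.resize(im,None,fx=4,fy=4,interpolation=cv2.INTER_CUBIC))
E
```

```text
True tip [0.1322 0.0604 0.0075]
 t 37.14 tcp [0.6293 0.1484 0.3622] F [ 0.  -0.4 -0.8] open 0.0008
True tip [ 0.1311 -0.0596  0.0075]
 t 40.16 tcp [0.6201 0.0288 0.362 ] F [ 0.   0.1 -1.3] open 0.0006
 t 42.64 tcp [0.2275 0.5822 0.4045] F [0.9 0.2 0.2] open 0.0006
```

View pics/last.png

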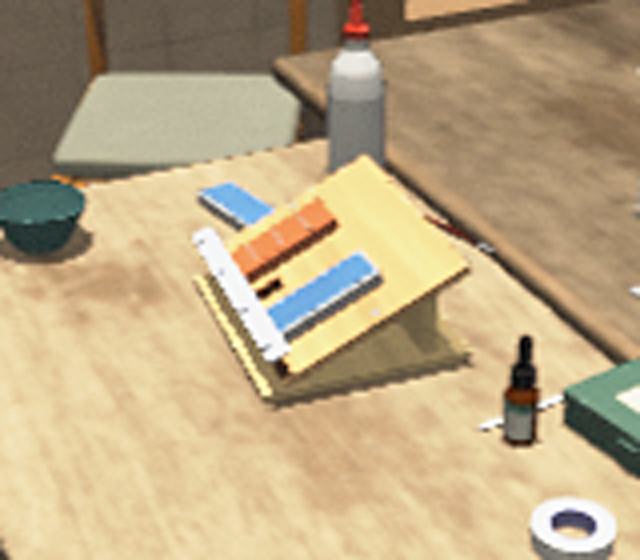

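Both tiles resisted the push, with upper ends at about 122-123 mm in my board estimate, which is good to 2-3 mm. Bowl, bottle and tape look undisturbed, so I'm handing in.

```bash
python3 -c "
from rig import r
print(r.finish_job())"
```

```text
the job is handed in; nothing more can be done
None
```

Both tiles are on the board with their lower ends under the lip: the larger red-brown tile in the left bay and the near blue one in the right. I handed the job in at about 43 s of the 64 s limit; no verdict is reported.

- **Method:** I gripped each tile across its width with the tool leaning 15°, because the arm could not reach square to the board. I lowered each onto the face under a force guard, slid it down until it stopped, and released it. I had first lifted the red tile with the tool upright, so I set it back on the table and regripped it.
- **Sideways position and angle:** The top view put the tiles at y = +59 and -60 mm, within 1° of straight up the slope.
- **Against the cleat:** A light push on each upper end was stopped at once, with the ends at about 122–123 mm by my board estimate. That puts the tile middles at about 62–63 mm, inside the 66 mm limit, though the estimate is only good to 2–3 mm.
- **Disagreement:** The two cameras differed on the red tile's upper end: 126 mm from the top and 118 mm from the side. I relied on the contact readings instead.
- **Bystanders:** The bowl, dropper bottle and tape roll stood as before in the last picture. I judged that by eye and did not measure it.

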